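Load a tip box into its spring-latched bay

ROBOT

A 6-joint arm with a two-finger parallel gripper is mounted at the origin on a cart in front of the work surface, level with it; the furniture and walls round the work are solid. World frame = base frame: x ahead of the robot, y to its left, z up, the work surface at z = 0. Lengths are in m, angles in rad, forces in N, time in s.
With the tool pointing down it reaches from about 0.4 to 0.925 m from the base axis. Payload 12.5 kg.
Tool frame: the origin (TCP) lies between the finger pads; the fingertips stand 17 mm ahead of it and the grasp point (between the pads) lies 2 mm behind it; z points along the fingers, y is the direction in which the jaws open and shut (so a half turn about z gives the same grasp; the last joint's range is limited). The gripper opens to 95 mm and grips with 3 to 60 N. Pads are 20 mm wide; open, the fingers measure 119 mm over their backs; the gripper's body (75 mm by 180 mm) begins 59 mm behind the grasp point.
Start: joints at [-1.378, 0.491, 1.559, -0, 1.092, -0.106], TCP at [0.184, -0.597, 0.232] pointing down, gripper open.
Joint ranges: [-3.1, 3.1], [-0.84, 2.19], [0.05, 2.79], [-1.13, 4.28], [0.06, 2.93], [-2.69, 2.69]. Speed limits (rad/s): [2.22, 2.22, 2.79, 3.14, 3.14, 3.14].

INTERFACE

Orientations are given as a rotation vector (axis times angle).
In Python, from rig import readout, optics, manip gives the robot as it stands.
- The arm moves only by the tool arm_command, never from a script. Its arguments are lists of equal length, an entry for each row: "linear": the shift along the tool's x, y, z in cm, a list of three; "twist": the turn about the tool's z in rad; "hand": the finger opening in cm, from 0 to 9.51. A call has 1 to 12 rows; each row is the pose to reach, as a shift and turn from the pose commanded when the call began, along the tool's axes at that moment; what a row does not reach only later rows make up. A row lasts 1/8 s, in which the tool goes at most 62.5 mm and 10.7 degrees, less where a joint would pass 70% of its speed; a pose out of reach is approached as far as the arm can. A call with a gripper value outside its range is refused whole. The fingers move at their own pace and stop on an object; "force" is the grip in N (left out, the last holds). Time passes only in rows, so rows that repeat a pose let the fingers close. It gives the time, the measured TCP pose, the force and the opening at its end, in the units of the state.
- readout.read_state(): the state, without advancing time (a new reading comes with each control period).
- optics.camera(name): name is "side" or "top" or "wrist"; returns a dict with "color" (480x640x3 uint8, red, green, blue), "range_z" (480x640 float32, m along the optical axis (not along the pixel's ray), 0 where there is no reading), "K" (3x3 intrinsics, pixels), "world_from_camera" (4x4, takes a point from camera to world coordinates); the wrist camera has in their place "mount" (4x4, takes a point from camera to tool coordinates, whose origin is the TCP and whose axes are the flange's). Camera axes: x right, y up, looking along -z (the intrinsics and any distortion apply to the point x, -y, -z); pixel columns grow to the right and rows downward; lengths in m; the calibration is good to about 2 mm. A picture is of the moment at which its call begins: read the wrist's pose just before it.
- manip.job_done(): hands the job in, once; it reports no verdict.
The state is a dict: "time": time; "joint_pos": joint angles; "qvel": joint speeds; "tau": joint torques, N m; "position": TCP position; "tcp_rot": TCP orientation; "contact_force": force on the tool from outside, world axes, zero at the start; "wrist_torque": the same for the moment, N m; "grip_width": finger opening in m.
Only numpy, scipy, OpenCV 4.12 (cv2) and the standard library are available. Lean on these libraries where they do the work, as an engineer would, in place of code of your own. Each camera call takes 0.05 s, during which the arm holds its last target.

TASK

Get the pipette-tip box loaded: first pick the rubber block off the loader's deck and lay it flat on the dark blue notebook. Then push the blue tip box, sliding it on the deck without lifting it, along the fence into the bay until the sprung side ball clicks into its notch and the box is fully home. Finally press the red plunger on the bay all the way down and let it spring back up; leave the box latched and the other things on the bench standing where they are.

Things in the scene. Friction and masses are not known exactly. Their poses are not given: they have to be found in the camera images.
- loader: Fixed tip-box loader, origin at bench height; +x is the loading direction, +y points to the fence, z up (all mm). Aluminium deck x -235 to 145, y -143 to 57, top at z 6. Bay at its +x end: end stop at x 136, walls to z 60 from x 70 on; a blue bridge over it (x 84 to 146, z 59 to 69) carries the plunger. A latched box sticks 54 mm out of the bay
- fence_face (a point): Mid-length foot of the lane-side face of the straight grey fence, at loader x -45, y 41, z 6 mm; axes as the loader's. The fence runs the whole deck length along x, 14 mm thick, top 30 mm above the deck, and forms one wall of the bay
- bay_mouth (a point): Point on the deck in the middle of the bay's mouth, at loader x 70, y 0, z 6 mm; axes as the loader's. The bay is 82.5 mm wide, from y 41 (fence) to y -41.5 (ball wall, 24 mm thick). On the ball side a slanted lead-in, 30 mm high, runs from the mouth back to x 47, where it stands open to y -57
- bay_home (a point): Point on the deck top inside the loader where the tip box's origin lies when it is home and latched; axes as the loader's (loader x 75.5, y 1, z 6 mm)
- ball (a joint): Steel ball, 16 mm across, in the ball wall at loader x 95, z 28 mm: 0 = sprung fully out (m), grows as it is pushed back into the wall, at most 0.007. The box's side pushes it back about 4 mm in passing; spring 3.2 N at rest, 6.4 N at 4 mm. Getting the box past it takes some 5 to 8 N of push; force rises again only at the end stop. Near 0 again with the box home = clicked
- plunger (a joint): Stroke of the red plunger: 0 = sprung up, 0.018 m = fully down; spring 2.5 N at rest, 7 N at full stroke. Its pin goes into the well in the tip box, so it goes down fully only when the box is home
- plunger_top (a point): Centre of the top of the red plunger's round cap (28 mm across), at loader x 110, y 0, z 111 mm when up; it goes straight down as the plunger is pressed
- tip_box: Blue pipette-tip box with yellow tips, loose, 120 (x) x 80 (y) x 45 mm (tips to 49), 0.18 to 0.35 kg. Origin: centre of its underside; +x is the front that enters the bay first, at the start within 20 deg of the loader's +x. Well for the plunger's pin (22 x 22 mm) at x 35, y 0; ball notch (14.5 mm wide, full height) at x 20 in its -y side, whose front corner is slanted from x 40 on
- block: Off-white rubber block, loose, 26 mm (x) x 62 mm (y) x 21 mm (z), origin at the centre of its underside; starts lying on the deck between the tip box and the bay, its long side roughly along the loader's x. About 30 g
- notebook: Dark blue notebook lying fixed on the bench, 200 mm (x) x 138 mm (y), 19 mm thick; origin at the centre of its underside
- crucible: Bystander: white crucible, 44 mm across, 32 mm high; origin under its centre
- beaker: Bystander: small glass beaker, 52 mm across, 70 mm high; origin under its centre
- petri_dish: Bystander: petri dish with lid, 67 mm across, 16 mm high; origin under its centre
- stopwatch: Bystander: black stopwatch, 73 x 62 x 18 mm; origin under its centre
- white_jar: Bystander: white jar with a red lid, 44 mm across, 59 mm high; origin under its centre

How it is judged:
On the way, in this order (a step that is already met when the one before it is completed fails the run):
1. the rubber block lies flat on the notebook, let go (x of block in the frame of notebook between -0.1 and 0.1 m and y of block in the frame of notebook between -0.069 and 0.069 m and z of block in the frame of notebook between 0.013 and 0.027 m and angle between block's own z axis and vertical below 0.2 rad and contact force between block and the fingers below 0.1 N and linear speed of block below 0.02 m/s), for 0.2 s.
2. the tip box is fully home in the bay and the ball has clicked into its notch (x of tip_box in the frame of bay_home between -0.0035 and 0.0035 m and y of tip_box in the frame of bay_home between -0.004 and 0.004 m and z of tip_box in the frame of bay_home between -0.003 and 0.003 m and angle between the x axis of tip_box and the x axis of loader, either way round below 0.04 rad and angle between tip_box's own z axis and vertical below 0.05 rad and value of joint ball below 0.0018 m), for 0.3 s.
3. the plunger is pressed all the way down (at least 16 of 18 mm) with the box home (all of step 2 and value of joint plunger above 0.016 m), for 0.05 s.
At the end, for the whole second after the job is handed in: Block flat on the notebook (centre over the cover), let go, at rest. Tip box at rest on the deck, origin within 3.5 mm along and 4 mm across of the home point, square within 0.04 rad, ball sprung out in its notch (under 1.8 mm in). Plunger back up (under 2 mm down) (all of step 1 and all of step 2 and value of joint plunger below 0.002 m and linear speed of tip_box below 0.02 m/s); the robot touches nothing.
It fails at once if the tip box is lifted more than 20 mm off the deck (height (world z) of tip_box above 0.026 m).
It fails at once if a bystander is moved more than 40 mm (distance of any of beaker, crucible, white_jar, petri_dish, stopwatch from where it was at the start of the episode above 0.04 m).
It also fails if it takes over 72 s, if anything falls off the work surface, if the arm or the gripper's body presses on something with over 40 N, if the wrist force passes 120 N, or if a joint passes its speed limit or range.

## Working session

There is one attempt and no reset: what is moved stays moved. The work goes in short steps, Python scripts to look and compute and a tool call to move; the robot and the scene stay as the last step left them, time stands still between calls to the robot, and variables do not carry over. Pictures are saved under pics/ and viewed, and the job is handed in when it is done.

Besides the shell and the picture viewer there is one more tool, called as name(argument=value, ...) on one line, values as JSON. arm_command: Moves the arm, as the interface text tells. Its arguments: {"type":"object","properties":{"linear":{"type":"array","items":{"type":"array","items":{"type":"number"}}},"twist":{"type":"array","items":{"type":"number"}},"hand":{"type":"array","items":{"type":"number"}},"force":{"type":"number"}},"required":["linear","twist","hand"]}

```bash
mkdir -p pics; ls; cat > h.py <<'E'
import numpy as np, cv2
from rig import readout, optics, manip
from scipy.spatial.transform import Rotation as R
def cam(n):
    s=readout.read_state(); c=optics.camera(n)
    if n=='wrist':
        T=np.eye(4);T[:3,:3]=R.from_rotvec(s['tcp_rot']).as_matrix();T[:3,3]=s['position']
        c['W']=T@c['mount']
    else: c['W']=c['world_from_camera']
    return c
def save(c,f): cv2.imwrite('pics/'+f,c['color'][:,:,::-1])
def cloud(c):
    z=c['range_z'];K=c['K'];v,u=np.mgrid[:480,:640]
    P=np.stack([(u-K[0,2])/K[0,0]*z,-(v-K[1,2])/K[1,1]*z,-z],-1)
    W=P@c['W'][:3,:3].T+c['W'][:3,3]; W[z==0]=np.nan
    return W
E
python3 - <<'E'
from h import *
s=readout.read_state();print(s)
for n in ['side','top','wrist']:
    c=cam(n);save(c,n+'0.png');print(n,c['K'].round(1).tolist(),c['W'].round(3).tolist(),[k for k in c]);np.savez(n+'0.npz',W=cloud(c),col=c['color'])
E
```

```text
pics
{'time': 0.0, 'joint_pos': array([-1.37762527e+00,  4.91564537e-01,  1.55945861e+00, -1.45108688e-06,
        1.09169174e+00, -1.05588133e-01]), 'qvel': array([-5.97334597e-04, -7.15898187e-05, -5.12320755e-04,  7.00608344e-04,
        1.55383617e-04,  9.36169013e-04]), 'tau': array([-6.61119229e-04, -6.12654161e+01, -2.58187437e+01,  6.92532677e-02,
        4.81939595e-02, -6.51716505e-05]), 'position': array([ 0.18394372, -0.59708089,  0.23105549]), 'tcp_rot': array([-3.10549785e+00, -4.67380664e-01,  7.91626772e-05]), 'contact_force': array([0.47251711, 0.14990895, 0.5584602 ]), 'wrist_torque': array([0.03566113, 0.00595253, 0.01101976]), 'grip_width': 0.09539217257048324}
side [[509.9, 0.0, 321.6], [0.0, 509.9, 240.1], [0.0, 0.0, 1.0]] [[-0.928, 0.311, -0.206, 0.212], [-0.373, -0.749, 0.547, 0.907], [0.015, 0.585, 0.811, 1.446], [0.0, 0.0, 0.0, 1.0]] ['color', 'range_z', 'K', 'world_from_camera', 'W']
top [[442.6, 0.0, 317.1], [0.0, 442.6, 244.7], [0.0, 0.0, 1.0]] [[0.009, 0.996, -0.084, 0.469], [-1.0, 0.008, -0.021, -0.021], [-0.02, 0.085, 0.996, 1.309], [0.0, 0.0, 0.0, 1.0]] ['color', 'range_z', 'K', 'world_from_camera', 'W']
wrist [[402.3, 0.0, 315.4], [0.0, 402.3, 238.7], [0.0, 0.0, 1.0]] [[0.294, 0.921, 0.255, 0.255], [-0.956, 0.284, 0.077, -0.575], [-0.001, -0.266, 0.964, 0.384], [0.0, 0.0, 0.0, 1.0]] ['color', 'range_z', 'K', 'mount', 'W']
```

View pics/top0.png

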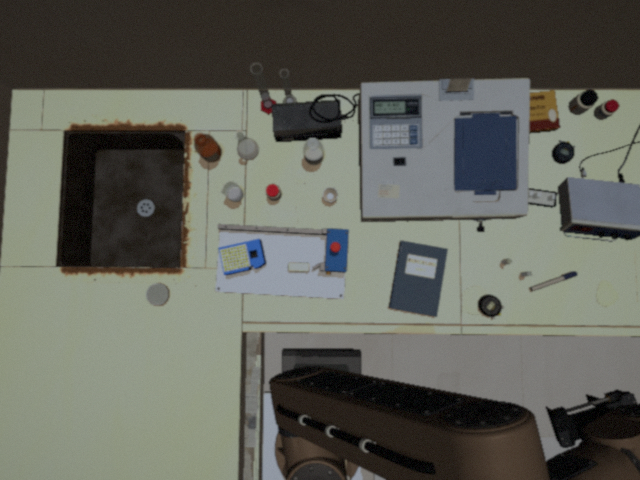

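View pics/side0.png

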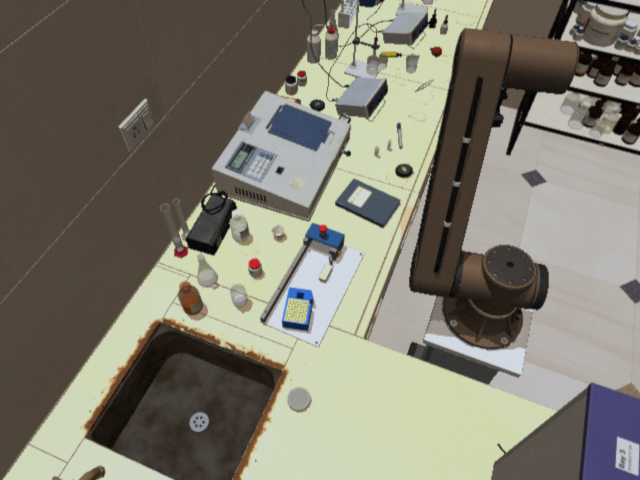

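```bash
python3 - <<'E'
from h import *
d=np.load('top0.npz');W=d['W'];col=d['col']
cv2.imwrite('pics/topz.png',cv2.resize(col[210:330,200:360,::-1],(800,600),interpolation=cv2.INTER_CUBIC))
for u,v in [(218,226),(324,232),(218,291),(342,297),(335,248),(334,262),(298,267),(250,250),(230,255),(230,289),(300,290),(325,268),(420,262),(400,243),(446,248),(389,310),(436,317),(273,190),(232,190),(330,195),(489,305),(158,294)]:
    print(u,v,W[v,u].round(4))
hsv=cv2.cvtColor(col,cv2.COLOR_RGB2HSV)
sub=np.zeros((480,640),bool);sub[220:305,210:350]=1
Z=W[:,:,2]
for n,m in dict(fence=sub&(Z>.028)&(Z<.042),box=sub&(Z>.042)&(Z<.058),block=sub&(Z>.02)&(Z<.035),bridge=sub&(Z>.06)&(Z<.08),cap=sub&(Z>.09)).items():
    print(n,m.sum()); p=W[m]; print(p.min(0).round(3),p.max(0).round(3),np.median(p,0).round(4))
E
```

```text
218 226 [0.63   0.2959 0.0318]
324 232 [ 0.6111 -0.0139  0.0616]
218 291 [0.4406 0.2961 0.009 ]
342 297 [ 0.4266 -0.0679  0.0024]
335 248 [ 0.5619 -0.0443  0.1134]
334 262 [ 0.5259 -0.0427  0.0697]
298 267 [0.5125 0.0608 0.0266]
250 250 [0.5593 0.1979 0.0474]
230 255 [0.544  0.2535 0.055 ]
230 289 [0.4468 0.2619 0.0045]
300 290 [0.4459 0.0554 0.006 ]
325 268 [ 0.509  -0.0176  0.0661]
420 262 [ 0.5302 -0.2921  0.0235]
400 243 [ 0.5857 -0.2363  0.0148]
446 248 [ 0.5718 -0.3691  0.0177]
389 310 [ 0.3901 -0.2055 -0.0004]
436 317 [ 0.3711 -0.3427 -0.0035]
273 190 [0.731  0.1331 0.0622]
232 190 [0.7359 0.2567 0.0363]
330 195 [ 0.7294 -0.0307  0.0019]
489 305 [ 0.4086 -0.4888  0.0195]
158 294 [0.4304 0.4699 0.0179]
fence 647
[ 0.49  -0.038  0.028] [0.636 0.296 0.042] [0.6214 0.1338 0.0357]
box 1096
[ 0.49  -0.043  0.042] [0.626 0.287 0.058] [0.5411 0.222  0.052 ]
block 505
[ 0.49  -0.035  0.02 ] [0.636 0.296 0.035] [0.5521 0.0841 0.0293]
bridge 900
[ 0.501 -0.082  0.06 ] [0.623 0.271 0.076] [ 0.5541 -0.0506  0.0689]
cap 82
[ 0.554 -0.058  0.104] [ 0.579 -0.033  0.116] [ 0.5674 -0.0444  0.1104]
```

View pics/topz.png

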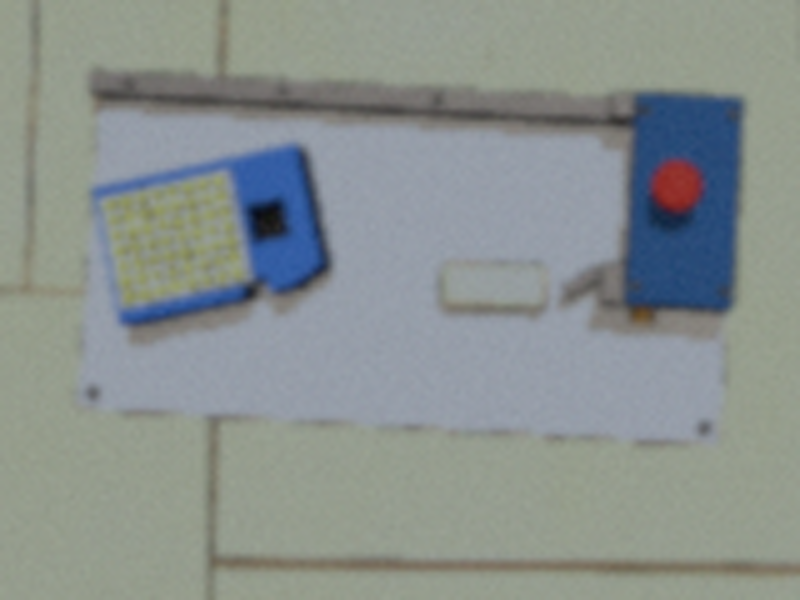

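View pics/wrist0.png

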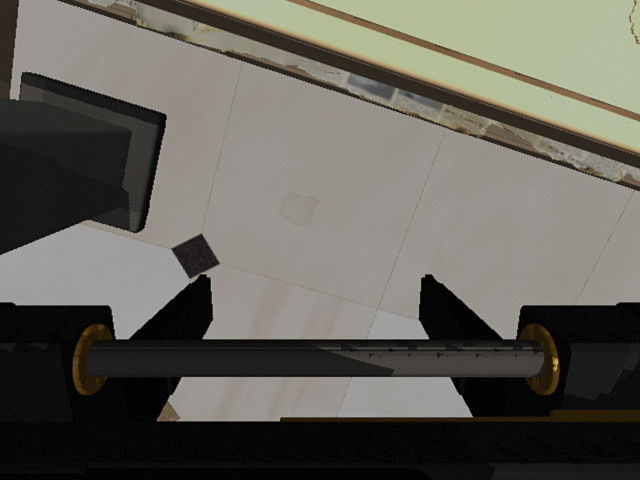

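```bash
cat > fit.py <<'E'
from h import *
def rect(p,name):
    r=cv2.minAreaRect((p[:,:2]*1000).astype(np.float32)); print(name,len(p),'c',np.round(r[0],1),'size',np.round(r[1],1),'ang',round(r[2],1),'z',np.median(p[:,2]).round(4)); return r
E
python3 - <<'E'
from fit import *
d=np.load('top0.npz');W=d['W'];col=d['col'];Z=W[:,:,2]
hsv=cv2.cvtColor(col,cv2.COLOR_RGB2HSV).astype(int)
U,V=np.meshgrid(range(640),range(480))
H,S,Vv=hsv[...,0],hsv[...,1],hsv[...,2]
for u,v in [(250,250),(330,262),(298,267),(230,285),(420,290),(240,262)]: print(u,v,hsv[v,u])
blue=(H>100)&(H<125)&(S>120)
br=blue&(U>320)&(U<350)&(V>225)&(V<275)&(Z>.06)&(Z<.08); rect(W[br],'bridge')
bx=(Z>.035)&(U>215)&(U<268)&(V>236)&(V<280); r=rect(W[bx],'box')
bl=(U>284)&(U<313)&(V>258)&(V<276)&(Z>.019); rect(W[bl],'block')
nb=(U>385)&(U<450)&(V>236)&(V<322)&(Z>.010); rect(W[nb],'notebook')
cap=(Z>.1)&(U>320)&(U<350)&(V>225)&(V<275); print('cap',np.mean(W[cap],0).round(4))
fm=(U>219)&(U<322)&(V>220)&(V<240)&(Z>.026)&(Z<.045); p=W[fm];rect(p,'fence')
E
```

```text
250 250 [109 177 130]
330 262 [107 172 120]
298 267 [ 90  14 159]
230 285 [108  30 170]
420 290 [111  65  67]
240 262 [ 36  59 152]
bridge 701 c [560.3 -48.5] size [ 56.6 116.8] ang 87.3 z 0.0692
box 1128 c [541.1 220.7] size [ 81.3 120.5] ang 12.9 z 0.052
block 187 c [514.1  58.2] size [58.9 25.9] ang 89.4 z 0.0263
notebook 3327 c [ 485.1 -288.6] size [139.5 200.6] ang 80.3 z 0.0188
cap [ 0.5663 -0.0452  0.1103]
fence 520 c [610.8 142.6] size [295.3  39.7] ang 87.3 z 0.036
```

```bash
cat >> h.py <<'E'
LO=np.array([.5715,.0647]);LYAW=np.deg2rad(-92.7)
def loader(x,y):
    c,s=np.cos(LYAW),np.sin(LYAW); return LO+np.array([c*x-s*y,s*x+c*y])/1000
def toloader(p):
    c,s=np.cos(LYAW),np.sin(LYAW); d=(np.asarray(p)[...,:2]-LO)*1000
    return np.stack([d[...,0]*c+d[...,1]*s,-d[...,0]*s+d[...,1]*c],-1)
def goal(x,y,z,psi):
    s=readout.read_state();Rm=R.from_rotvec(s['tcp_rot']).as_matrix()
    l=Rm.T@(np.array([x,y,z])-s['position'])*100
    cur=np.arctan2(Rm[1,0],Rm[0,0]); t=-(np.deg2rad(psi)-cur)
    t=(t+np.pi)%(2*np.pi)-np.pi
    print('lin cm',l.round(2),'twist',round(t,3),'curpsi',round(np.rad2deg(cur),2),'pos',s['position'].round(4),'t',s['time'],'F',s['contact_force'].round(2),'grip',round(s['grip_width'],4))
E
python3 - <<'E'
from h import *
goal(.514,.062,.15,89.4)
goal(.514,.062,.20,89.4)
E
```

```text
lin cm [ 50.94 -53.28   8.17] twist -1.262 curpsi 17.12 pos [ 0.184  -0.5972  0.2312] t 0.15 F [-0.03 -0.54 -0.46] grip 0.095
lin cm [ 50.94 -53.28   3.17] twist -1.262 curpsi 17.12 pos [ 0.184  -0.5972  0.2312] t 0.15 F [-0.03 -0.54 -0.46] grip 0.095
```

arm_command(linear=[[50.94,-53.28,3.17],[50.94,-53.28,3.17],[50.94,-53.28,3.17],[50.94,-53.28,3.17],[50.94,-53.28,3.17],[50.94,-53.28,3.17],[50.94,-53.28,3.17],[50.94,-53.28,3.17],[50.94,-53.28,3.17],[50.94,-53.28,3.17],[50.94,-53.28,3.17],[50.94,-53.28,3.17]], twist=[-1.262,-1.262,-1.262,-1.262,-1.262,-1.262,-1.262,-1.262,-1.262,-1.262,-1.262,-1.262], hand=[7,7,7,7,7,7,7,7,7,7,7,7])

```text
time: 1.65
position: [0.5146, 0.0642, 0.1997]
tcp_rot: [2.231, 2.211, -0.0]
contact_force: [-0.4, -0.2, -0.7]
grip_width: 0.0697
```

```bash
python3 - <<'E'
from h import *
goal(.514,.062,.15,89.4)
c=cam('wrist');save(c,'w1.png');np.savez('w1.npz',W=cloud(c),col=c['color'])
goal(.514,.062,.15,89.4)
E
```

```text
lin cm [-0.22 -0.06  4.97] twist 0.002 curpsi 89.49 pos [0.5146 0.0642 0.1997] t 1.65 F [-0.37 -0.17 -0.73] grip 0.0697
lin cm [-0.57 -0.25  4.95] twist 0.003 curpsi 89.54 pos [0.5165 0.0677 0.1995] t 1.7 F [-1.67  1.69 -1.2 ] grip 0.0698
```

View pics/w1.png

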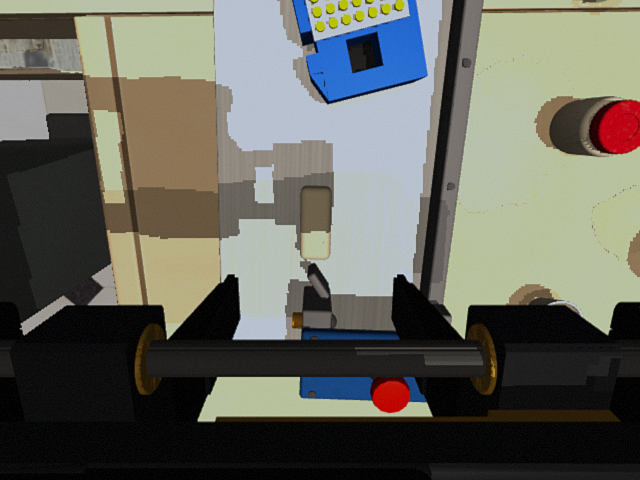

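arm_command(linear=[[0,0,5],[0,0,5],[0,0,5],[0,0,5]], twist=[0,0,0,0], hand=[7,7,7,7])

```text
time: 2.2
position: [0.5146, 0.0614, 0.1514]
tcp_rot: [2.232, 2.208, 0.002]
contact_force: [0.3, -1.3, -0.5]
grip_width: 0.0701
```

```bash
python3 - <<'E'
from fit import *
goal(.514,.062,.15,89.4)
c=cam('wrist');save(c,'w2.png');W=cloud(c);col=c['color'];np.savez('w2.npz',W=W,col=col)
goal(.514,.062,.15,89.4)
Z=W[...,2];m=(Z>.018)&(Z<.034)&(abs(W[...,0]-.514)<.03)&(abs(W[...,1]-.058)<.05)
n,l,st,ce=cv2.connectedComponentsWithStats(m.astype(np.uint8))
for i in range(1,n):
    if st[i,4]>300: rect(W[l==i],'c%d'%i); print(st[i])
E
```

```text
lin cm [ 0.05 -0.06  0.14] twist -0.0 curpsi 89.39 pos [0.5146 0.0614 0.1514] t 2.2 F [ 0.33 -1.35 -0.55] grip 0.0701
lin cm [ 0.05 -0.05  0.13] twist -0.0 curpsi 89.39 pos [0.5145 0.0615 0.1513] t 2.25 F [-0.52 -0.81 -0.01] grip 0.07
c1 2947 c [514.1  61.5] size [61.4 26. ] ang 88.8 z 0.0266
[ 297  192   37   84 2947]
```

View pics/w2.png

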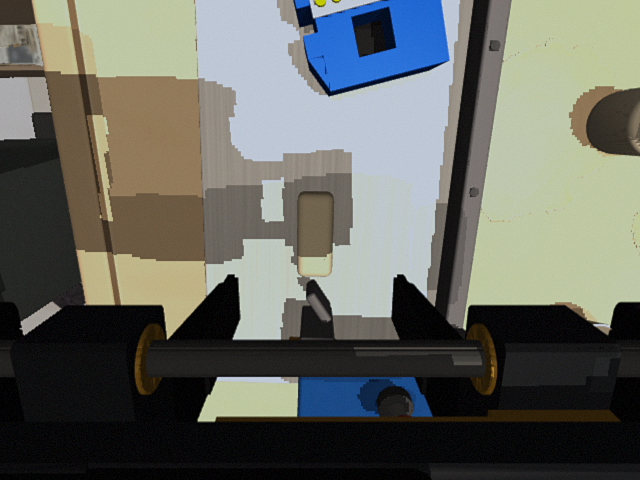

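arm_command(linear=[[0.25,0,5],[0.25,0,9],[0.25,0,11],[0.25,0,12],[0.25,0,12.5],[0.25,0,12.5]], twist=[0,0,0,0,0,0], hand=[6,6,6,6,6,6])

```text
time: 3.0
position: [0.5143, 0.0643, 0.0255]
tcp_rot: [2.232, 2.21, 0.001]
contact_force: [-0.6, 0.7, 0.2]
grip_width: 0.0598
```

arm_command(linear=[[0,0,0],[0,0,0],[0,0,0],[0,0,0],[0,0,0],[0,0,0],[0,0,-2],[0,0,-6],[0,0,-11],[0,0,-13]], twist=[0,0,0,0,0,0,0,0,0,0], hand=[1.5,1.5,1.5,1.5,1.5,1.5,1.5,1.5,1.5,1.5], force=10)

```text
time: 4.25
position: [0.5146, 0.0643, 0.1574]
tcp_rot: [2.231, 2.209, 0.003]
contact_force: [-0.4, -0.2, -0.8]
grip_width: 0.026
```

```bash
python3 - <<'E'
from h import *
c=cam('wrist');save(c,'w3.png')
goal(.485,-.285,.15,80.3)
E
```

```text
lin cm [-34.97  -2.67   0.86] twist 0.159 curpsi 89.43 pos [0.5151 0.0644 0.1587] t 4.3 F [0.4  0.14 1.98] grip 0.0262
```

View pics/w3.png

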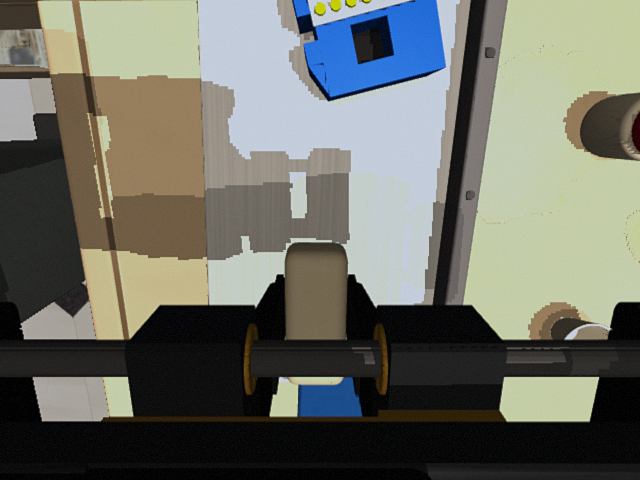

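arm_command(linear=[[-35,-2.7,0],[-35,-2.7,0],[-35,-2.7,0],[-35,-2.7,0],[-35,-2.7,0],[-35,-2.7,0],[-35,-2.7,0],[-35,-2.7,4],[-35,-2.7,8],[-35,-2.7,10],[-35,-2.7,11],[-35,-2.7,11]], twist=[0.16,0.16,0.16,0.16,0.16,0.16,0.16,0.16,0.16,0.16,0.16,0.16], hand=[1.5,1.5,1.5,1.5,1.5,1.5,1.5,1.5,1.5,1.5,1.5,1.5])

```text
time: 5.8
position: [0.4835, -0.2846, 0.0446]
tcp_rot: [-2.401, -2.025, 0.0]
contact_force: [0.1, -0.1, -0.6]
grip_width: 0.0261
```

```bash
python3 - <<'E'
from h import *
c=cam('side');save(c,'s4.png');cv2.imwrite('pics/s4z.png',cv2.resize(c['color'][150:270,300:440,::-1],(700,600)))
goal(.485,-.285,.04,80.3)
E
```

```text
lin cm [0.02 0.12 0.52] twist -0.0 curpsi 80.29 pos [ 0.4837 -0.285   0.0452] t 5.85 F [ 0.37 -0.4  -0.92] grip 0.0258
```

View pics/s4z.png

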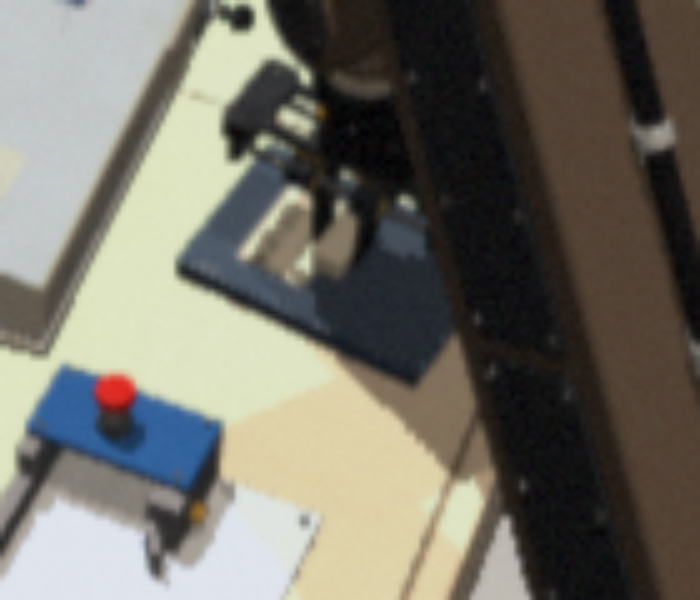

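arm_command(linear=[[0,0,0.3],[0,0,0.55],[0,0,0.55],[0,0,0.55]], twist=[0,0,0,0], hand=[1.5,1.5,1.5,1.5])

```text
time: 6.35
position: [0.4835, -0.2854, 0.0396]
tcp_rot: [2.402, 2.025, -0.0]
contact_force: [-0.4, -0.1, 0.3]
grip_width: 0.0262
```

arm_command(linear=[[0,0,0.05],[0,0,0.05],[0,0,0.05],[0,0,0.05],[0,0,0.05],[0,0,-3],[0,0,-7],[0,0,-13],[0,0,-13]], twist=[0,0,0,0,0,0,0,0,0], hand=[6,6,6,6,6,6,6,6,6])

```text
time: 7.48
position: [0.4848, -0.2863, 0.1735]
tcp_rot: [2.396, 2.02, 0.002]
contact_force: [-0.1, 0.4, -0.2]
grip_width: 0.0597
```

```bash
python3 - <<'E'
from fit import *
c=cam('wrist');save(c,'w5.png');W=cloud(c)
Z=W[...,2];m=(Z>.030)&(Z<.06)&(abs(W[...,0]-.485)<.06)&(abs(W[...,1]+.285)<.06)
n,l,st,ce=cv2.connectedComponentsWithStats(m.astype(np.uint8))
for i in range(1,n):
    if st[i,4]>300: rect(W[l==i],'c%d'%i); print(st[i])
th=np.deg2rad(-77.1)
# grasp point on box: local x -20
for bx in (-30,):
  p=np.array([.5411,.2207])+bx/1000*np.array([np.cos(th),np.sin(th)])
  print(p);goal(p[0],p[1],.17,102.9)
E
```

```text
c1 2738 c [ 483.2 -288.4] size [61.7 25.3] ang 79.5 z 0.0393
[ 296  192   35   82 2738]
[0.5344025  0.24994284]
lin cm [53.65 -4.09 -0.  ] twist -0.395 curpsi 80.26 pos [ 0.484  -0.2857  0.1711] t 7.525 F [ 0.99 -0.63 -0.32] grip 0.0601
```

View pics/w5.png

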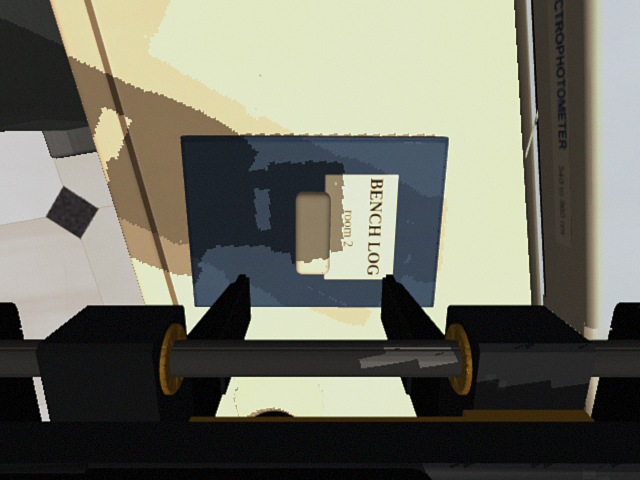

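```bash
python3 - <<'E'
from fit import *
goal(.55,.12,.20,87.3)
E
```

```text
lin cm [41.1  -0.35 -2.96] twist -0.123 curpsi 80.26 pos [ 0.484  -0.2857  0.1711] t 7.525 F [ 0.99 -0.63 -0.32] grip 0.0601
```

arm_command(linear=[[41.1,-0.35,-3],[41.1,-0.35,-3],[41.1,-0.35,-3],[41.1,-0.35,-3],[41.1,-0.35,-3],[41.1,-0.35,-3],[41.1,-0.35,-3],[41.1,-0.35,-3],[41.1,-0.35,-3],[41.1,-0.35,-3]], twist=[-0.123,-0.123,-0.123,-0.123,-0.123,-0.123,-0.123,-0.123,-0.123,-0.123], hand=[9.5,9.5,9.5,9.5,9.5,9.5,9.5,9.5,9.5,9.5])

```text
time: 8.78
position: [0.5494, 0.1191, 0.1989]
tcp_rot: [-2.274, -2.167, 0.001]
contact_force: [1.0, 0.6, 0.5]
grip_width: 0.0948
```

```bash
python3 - <<'E'
from fit import *
c=cam('wrist');save(c,'w6.png');W=cloud(c);np.savez('w6.npz',W=W,col=c['color'])
L=toloader(W);Z=W[...,2]
hsv=cv2.cvtColor(c['color'],cv2.COLOR_RGB2HSV).astype(int)
m=(Z>.044)&(Z<.062)&(L[...,0]<-60)&(L[...,1]<25)&(L[...,0]>-250)
n,l,st,ce=cv2.connectedComponentsWithStats(m.astype(np.uint8))
for i in range(1,n):
    if st[i,4]>1000:
        r=rect(W[l==i],'box%d'%i); print(st[i]);print(toloader(np.array(r[0])/1000))
# fence lane face: top points z .036, min loader y per x bin
f=(Z>.031)&(Z<.041)&(L[...,1]>25)&(L[...,1]<70)
for a in range(-230,70,30):
    q=f&(L[...,0]>a)&(L[...,0]<a+30)
    if q.sum()>50: print(a+15,np.percentile(L[q][:,1],[1,5,50,95,99]).round(1),np.median(Z[q]).round(4))
goal(.55,.12,.20,87.3)
E
```

```text
box1 18408 c [541.3 223.3] size [ 80.3 120.4] ang 13.1 z 0.052
[  215     0   158   180 18408]
[-157.00916335  -37.63940591]
-215 [41.2 41.4 47.4 54.2 55.1] 0.0361
-185 [41.2 41.4 47.6 54.2 55. ] 0.0359
-155 [41.2 41.5 47.5 54.2 55. ] 0.0359
-125 [41.1 41.3 47.5 54.2 54.8] 0.0359
-95 [41.1 41.4 47.6 54.  54.7] 0.0358
-65 [41.  41.3 47.3 54.1 54.9] 0.0359
-35 [41.1 41.4 47.4 53.9 54.8] 0.0358
-5 [41.  41.3 47.3 54.  54.9] 0.0358
25 [41.  41.3 47.4 54.  54.7] 0.0358
55 [40.9 41.2 47.2 53.9 54.9] 0.0357
lin cm [ 0.09  0.05 -0.09] twist -0.001 curpsi 87.22 pos [0.5495 0.1191 0.1991] t 8.825 F [ 0.14 -0.49  0.33] grip 0.0951
```

View pics/w6.png

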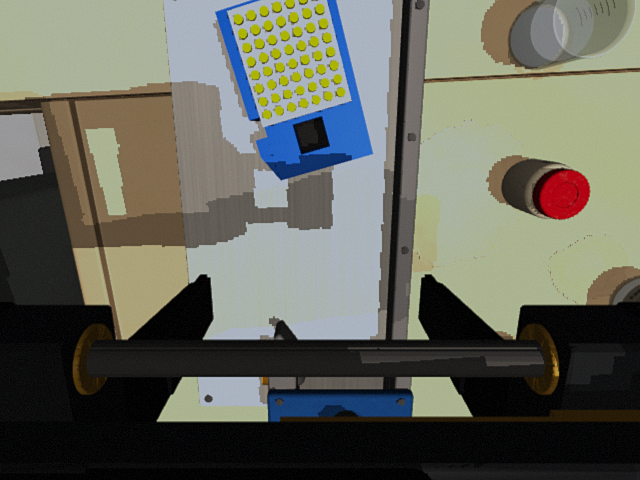

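```bash
python3 - <<'E'
from fit import *
goal(.5356,.2476,.10,103.1)
E
```

```text
lin cm [12.77 -2.01  9.9 ] twist -0.277 curpsi 87.22 pos [0.5495 0.1191 0.1991] t 8.825 F [ 0.14 -0.49  0.33] grip 0.0951
```

arm_command(linear=[[12.75,-2.0,0],[12.75,-2.0,4],[12.75,-2.0,9],[12.75,-2.0,10],[12.75,-2.0,10],[12.75,-2.0,10]], twist=[-0.277,-0.277,-0.277,-0.277,-0.277,-0.277], hand=[9.5,9.5,9.5,9.5,9.5,9.5])

```text
time: 9.57
position: [0.5368, 0.2478, 0.1013]
tcp_rot: [1.953, 2.459, 0.003]
contact_force: [-0.4, -0.1, 0.5]
grip_width: 0.095
```

```bash
python3 - <<'E'
from fit import *
goal(.5356,.2476,.054,103.1)
E
```

```text
lin cm [ 0.01 -0.13  4.73] twist -0.0 curpsi 103.09 pos [0.5368 0.2478 0.1013] t 9.575 F [-0.36 -0.06  0.45] grip 0.095
```

arm_command(linear=[[0,-0.1,3],[0,-0.1,4.5],[0,-0.1,4.7],[0,-0.1,4.7],[0,-0.1,4.7],[0,-0.1,4.7],[0,-0.1,4.7],[0,-0.1,4.7]], twist=[0,0,0,0,0,0,0,0], hand=[9.5,9.5,9.5,9.5,7.6,7.6,7.6,7.6], force=6)

```text
time: 10.58
position: [0.5349, 0.2485, 0.0529]
tcp_rot: [1.951, 2.461, 0.001]
contact_force: [-1.0, 0.8, 6.3]
grip_width: 0.08
```

```bash
python3 - <<'E'
from fit import *
# target box centre loader (-70,0.2): grip at -25
p=loader(-120,-2);print(p);goal(p[0],p[1],.054,87.3)
p=loader(-65,-0.2);print(p);goal(p[0],p[1],.054,87.3)
E
```

```text
[0.57515499 0.184661  ]
lin cm [-7.13  2.46 -0.1 ] twist 0.277 curpsi 103.18 pos [0.5349 0.2485 0.0529] t 10.575 F [-1.04  0.82  6.26] grip 0.08
[0.57436214 0.12963726]
lin cm [-12.47   1.13  -0.11] twist 0.277 curpsi 103.18 pos [0.5349 0.2485 0.0529] t 10.575 F [-1.04  0.82  6.26] grip 0.08
```

arm_command(linear=[[0,0,0],[0,0,-0.25],[0,0,-0.25],[0,0,-0.25],[0,0,-0.25],[0,0,-0.25],[0,0,-0.25]], twist=[0,0,0,0,0,0,0], hand=[9,9,9,9,7.6,7.6,7.6], force=6)

```text
time: 11.45
position: [0.5347, 0.2483, 0.0548]
tcp_rot: [1.952, 2.462, -0.0]
contact_force: [0.5, 0.7, -0.4]
grip_width: 0.08
```

```bash
python3 - <<'E'
from fit import *
p=loader(-120,-3);print(p);goal(p[0],p[1],.0555,87.3)
p=loader(-60,-0.2);print(p);goal(p[0],p[1],.0555,87.3)
E
```

```text
[0.5741561 0.1847081]
lin cm [-7.09  2.4  -0.07] twist 0.277 curpsi 103.17 pos [0.5347 0.2483 0.0548] t 11.45 F [ 0.49  0.66 -0.45] grip 0.08
[0.57412661 0.12464281]
lin cm [-12.94   1.02  -0.07] twist 0.277 curpsi 103.17 pos [0.5347 0.2483 0.0548] t 11.45 F [ 0.49  0.66 -0.45] grip 0.08
```

arm_command(linear=[[-1.5,0.5,0],[-3,1,0],[-4.5,1.5,0],[-6,2,0],[-7.1,2.4,0],[-7.1,2.4,0],[-7.1,2.4,0]], twist=[0.06,0.12,0.18,0.24,0.277,0.277,0.277], hand=[7.6,7.6,7.6,7.6,7.6,7.6,7.6])

```text
time: 12.32
position: [0.5741, 0.1848, 0.0549]
tcp_rot: [2.272, 2.169, -0.0]
contact_force: [0.1, -0.2, -2.6]
grip_width: 0.0798
```

```bash
cat > box.py <<'E'
from fit import *
def box(c,top=False):
    W=cloud(c);L=toloader(W);Z=W[...,2]
    hsv=cv2.cvtColor(c['color'],cv2.COLOR_RGB2HSV).astype(int)
    m=(Z>.042)&(Z<.058)&(L[...,0]<83)&(L[...,1]<42)&(L[...,1]>-60)
    blue=(hsv[...,0]>100)&(hsv[...,0]<125)&(hsv[...,1]>110)
    m&=blue
    n,l,st,ce=cv2.connectedComponentsWithStats(m.astype(np.uint8))
    for i in range(1,n):
        if st[i,4]>100:
            q=L[l==i];r=cv2.minAreaRect(q.astype(np.float32));print('box L',np.round(r,1) if 0 else r, st[i], 'pctl x',np.percentile(q[:,0],[1,99]).round(1),'y',np.percentile(q[:,1],[1,99]).round(1))
E
python3 - <<'E'
from box import *
c=cam('wrist');save(c,'w7.png')
box(c)
c=cam('top');save(c,'t7.png');cv2.imwrite('pics/t7z.png',cv2.resize(c['color'][210:330,200:360,::-1],(800,600),interpolation=cv2.INTER_CUBIC))
print();box(c)
p=loader(-60,-0.2);goal(p[0],p[1],.0555,87.3);print(toloader(readout.read_state()['position']))
E
```

```text
box L ((-130.3500518798828, -3.766162872314453), (47.702693939208984, 84.93705749511719), 0.2094343900680542) [ 217  229  198  110 5271] pctl x [-154.  -107.7] y [-43.5  36.3]
box L ((-84.33831787109375, -39.678897857666016), (7.82729959487915, 7.931987285614014), 86.82318115234375) [227 377  18  14 224] pctl x [-88.1 -80.8] y [-43.4 -36. ]
box L ((-74.3728256225586, -3.255695343017578), (22.299718856811523, 81.40739440917969), 4.710689067840576) [ 230  377  176   44 2012] pctl x [-87.1 -65.2] y [-42.5  36.3]

box L ((-56.92842483520508, -2.2848587036132812), (51.48823928833008, 81.84752655029297), 5.928504467010498) [267 232  19  29 324] pctl x [-80.8 -32.7] y [-42.1  36.5]
lin cm [-6.03  0.3  -0.06] twist 0.001 curpsi 87.36 pos [0.5739 0.185  0.0548] t 12.425 F [ 0.44 -0.3  -0.69] grip 0.08
[-120.32965248   -3.25992928]
```

View pics/t7z.png

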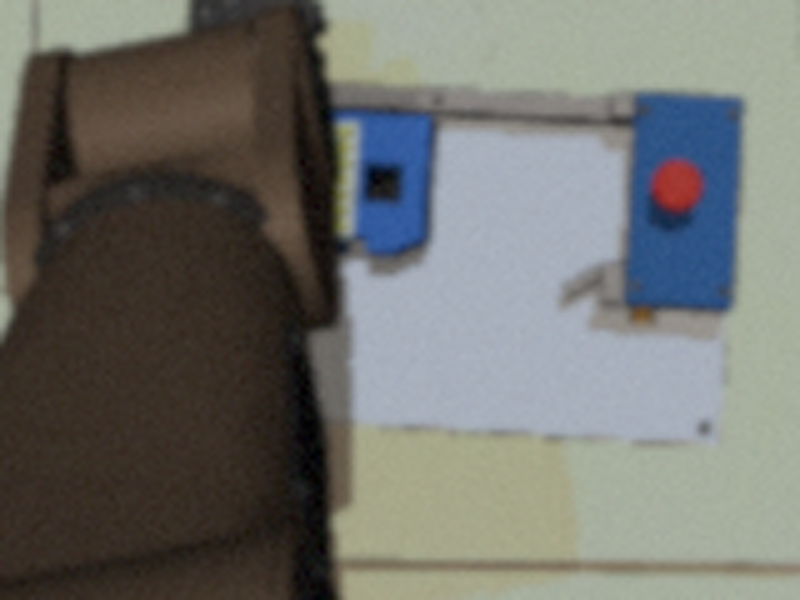

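View pics/w7.png

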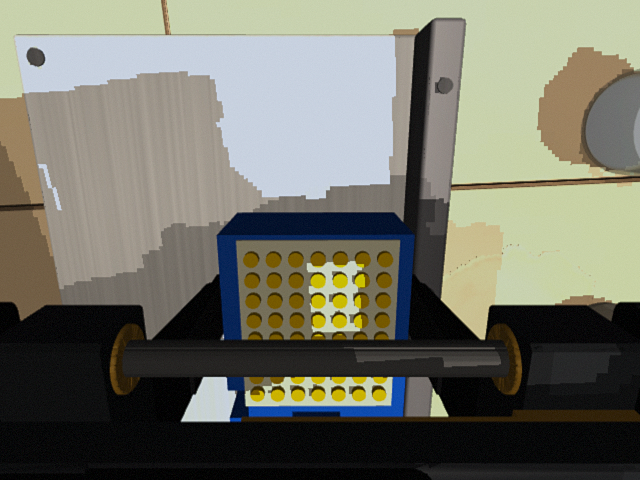

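arm_command(linear=[[-0.5,0.2,0],[-2,0.35,0],[-3.5,0.35,0],[-5,0.35,0],[-6.5,0.35,0],[-8,0.35,0],[-9,0.35,0],[-10,0.35,0],[-10.4,0.35,0],[-10.4,0.35,0]], twist=[0,0,0,0,0,0,0,0,0,0], hand=[7.6,7.6,7.6,7.6,7.6,7.6,7.6,7.6,7.6,7.6])

```text
time: 13.68
position: [0.5728, 0.0805, 0.0549]
tcp_rot: [2.273, 2.168, -0.0]
contact_force: [0.8, 0.1, -1.6]
grip_width: 0.0799
```

```bash
python3 - <<'E'
from box import *
c=cam('wrist');save(c,'w8.png')
box(c)
c=cam('top');save(c,'t8.png');cv2.imwrite('pics/t8z.png',cv2.resize(c['color'][210:330,200:360,::-1],(800,600),interpolation=cv2.INTER_CUBIC))
s=readout.read_state();print(toloader(s['position']),s['position'],s['contact_force'])
E
```

```text
box L ((-26.17905044555664, -0.3035697937011719), (47.68351364135742, 84.3989028930664), 0.20870773494243622) [ 217  228  198  111 5274] pctl x [-49.8  -3.6] y [-39.9  40. ]
box L ((19.74406623840332, -36.08578109741211), (7.479199409484863, 7.742201805114746), 87.72122192382812) [227 377  17  14 218] pctl x [16.1 23.5] y [-39.7 -32.4]
box L ((30.746891021728516, 0.5434188842773438), (22.383094787597656, 81.85948944091797), 6.088561534881592) [ 230  377  176   44 2023] pctl x [17.2 39.2] y [-39.2  40. ]
[-16.19206166   0.52138972] [0.57278356 0.08084953 0.05487261] [ 0.39833999 -0.43941559 -2.04763289]
```

View pics/t8z.png

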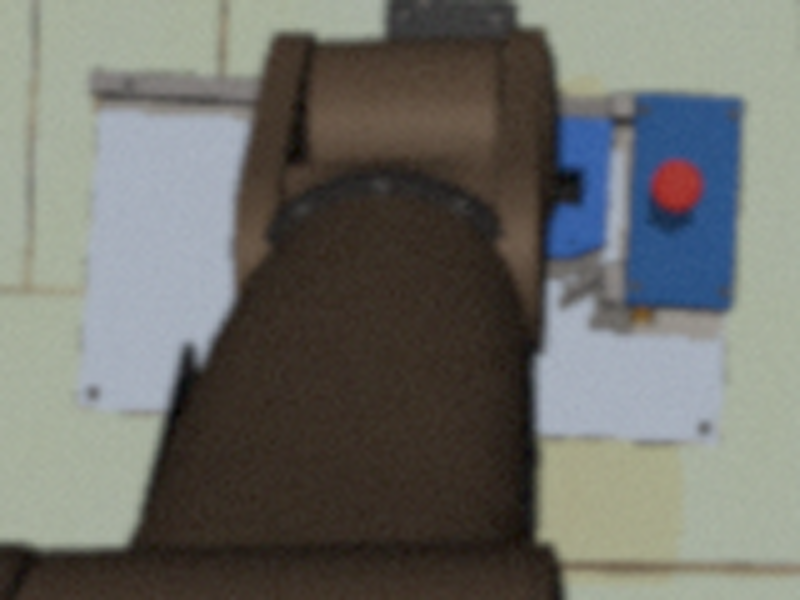

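View pics/w8.png

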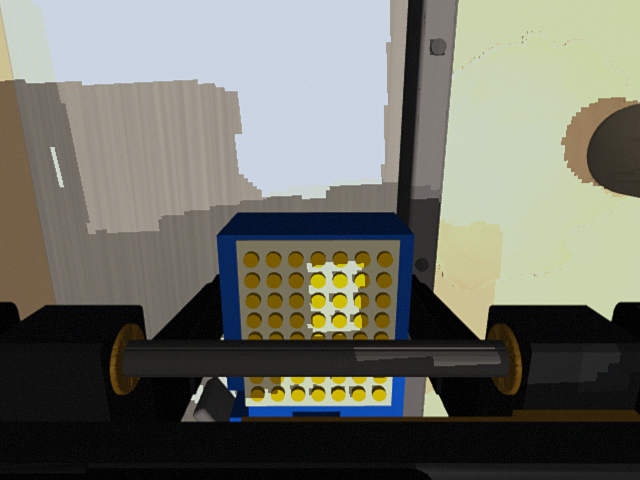

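arm_command(linear=[[-0.5,0,0],[-1,0,0],[-1.5,0,0],[-1.5,0,0],[-1.5,0,0]], twist=[0,0,0,0,0], hand=[7.6,7.6,7.6,7.6,7.6])

```text
time: 14.4
position: [0.5721, 0.0656, 0.0549]
tcp_rot: [2.273, 2.168, -0.0]
contact_force: [-0.5, -0.6, -1.5]
grip_width: 0.0803
```

arm_command(linear=[[0,0,0],[0,0,0],[0,0,0],[0,0,-3],[0,0,-6],[3,0,-6],[6.5,0,-6],[6.5,0,-6],[6.5,0,-6],[6.5,0,-6],[6.5,0,-6]], twist=[0,0,0,0,0,0,0,0,0,0,0], hand=[9,9,9,9,9,9,5,0,0,0,0])

```text
time: 15.78
position: [0.5752, 0.1299, 0.1149]
tcp_rot: [2.274, 2.168, -0.0]
contact_force: [0.3, 0.5, 0.2]
grip_width: 0.0454
```

```bash
python3 - <<'E'
from box import *
c=cam('wrist');save(c,'w9.png')
box(c)
s=readout.read_state();print(toloader(s['position']),s['position'],s['contact_force'],s['grip_width'])
E
```

```text
box L ((-33.849613189697266, 0.32877349853515625), (59.12784194946289, 3.2666423320770264), 89.93766021728516) [267 306  98  12 946] pctl x [-35.3 -32.6] y [-28.4  28.9]
box L ((22.758756637573242, -35.910709381103516), (30.146276473999023, 7.973024845123291), 0.11277692764997482) [251 377  14  40 478] pctl x [ 8.  36.9] y [-39.7 -32.2]
box L ((22.863393783569336, 37.261390686035156), (30.552553176879883, 5.952319145202637), 0.10521472990512848) [370 377  11  40 366] pctl x [ 8.3 37. ] y [34.3 40.2]
[-65.39446434   0.65164691] [0.57523142 0.12999117 0.11489411] [0.28906056 0.21163498 0.77753331] 0.04136319450356947
```

View pics/w9.png

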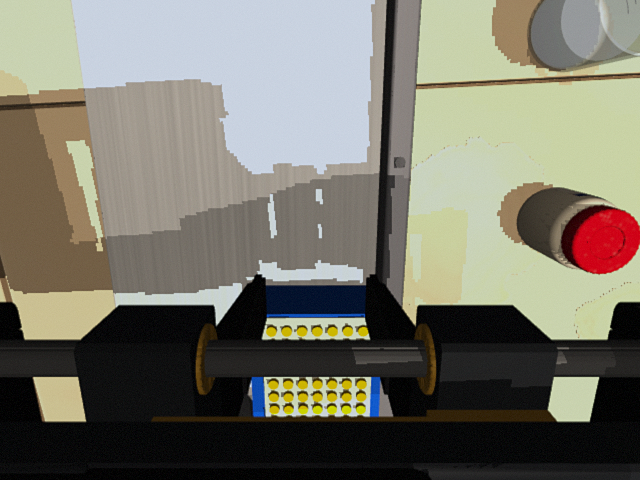

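arm_command(linear=[[0,0,3],[0,0,6],[0,0,8],[0,0,8],[-1,0,8],[-1.8,0,8],[-2.2,0,8],[-2.2,0,8]], twist=[0,0,0,0,0,0,0,0], hand=[5,5,5,5,5,5,5,5])

```text
time: 16.82
position: [0.5743, 0.1082, 0.0353]
tcp_rot: [2.273, 2.168, 0.001]
contact_force: [0.3, -0.2, -0.3]
grip_width: 0.0501
```

```bash
python3 - <<'E'
from box import *
s=readout.read_state();print(toloader(s['position']),s['position'],s['contact_force'],s['grip_width'])
c=cam('wrist');save(c,'w10.png')
box(c)
E
```

```text
[-43.53352675   0.73880602] [0.5742887  0.1081504  0.03533791] [ 0.30372858 -0.22469842 -0.30673212] 0.05010938740457805
```

View pics/w10.png

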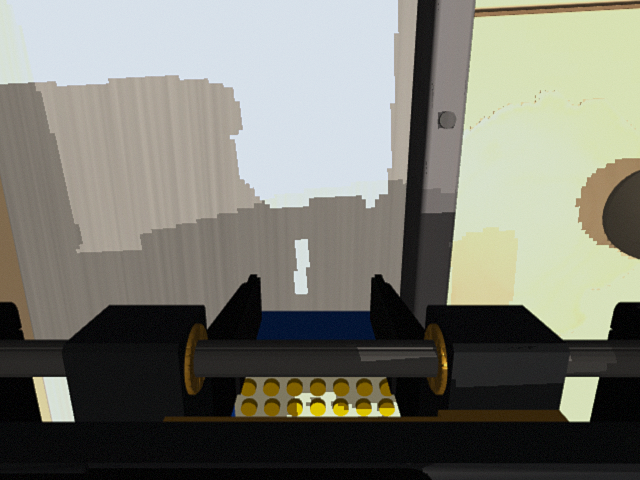

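arm_command(linear=[[-0.5,0,0],[-1,0,0],[-1.5,0,0],[-2.0,0,0],[-2.5,0,0],[-3.0,0,0],[-3.0,0,0]], twist=[0,0,0,0,0,0,0], hand=[5,5,5,5,5,5,5])

```text
time: 17.75
position: [0.5728, 0.0782, 0.0349]
tcp_rot: [2.273, 2.168, -0.0]
contact_force: [0.5, -0.1, -0.3]
grip_width: 0.0499
```

```bash
python3 - <<'E'
from box import *
s=readout.read_state();print(toloader(s['position']),s['contact_force'])
E
```

```text
[-13.50528928   0.70998634] [ 0.52653512 -0.13547132 -0.32699637]
```

arm_command(linear=[[-0.4,0,0],[-0.8,0,0],[-1.2,0,0]], twist=[0,0,0], hand=[5,5,5])

```text
time: 18.12
position: [0.5722, 0.0666, 0.0348]
tcp_rot: [2.273, 2.169, 0.0]
contact_force: [0.7, 3.5, 1.3]
grip_width: 0.0499
```

```bash
python3 - <<'E'
from box import *
s=readout.read_state();print(toloader(s['position']),s['contact_force'])
c=cam('wrist');save(c,'w11.png')
box(c)
c=cam('top');cv2.imwrite('pics/t11z.png',cv2.resize(c['color'][210:330,200:360,::-1],(800,600),interpolation=cv2.INTER_CUBIC))
E
```

```text
[-1.88943957  0.63293177] [0.67640077 3.52865378 1.2741855 ]
```

View pics/w11.png

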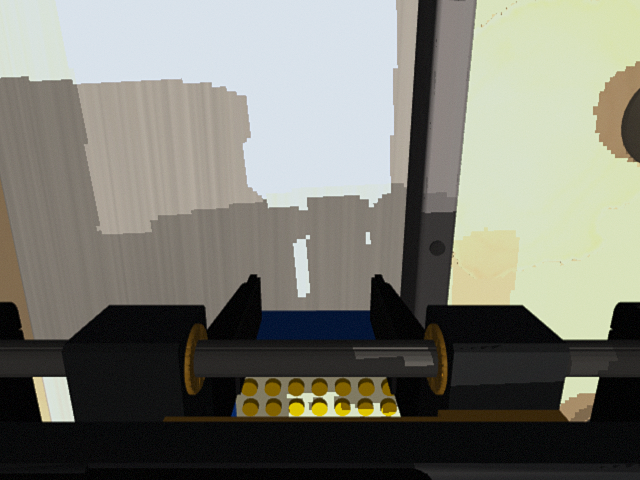

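View pics/t11z.png

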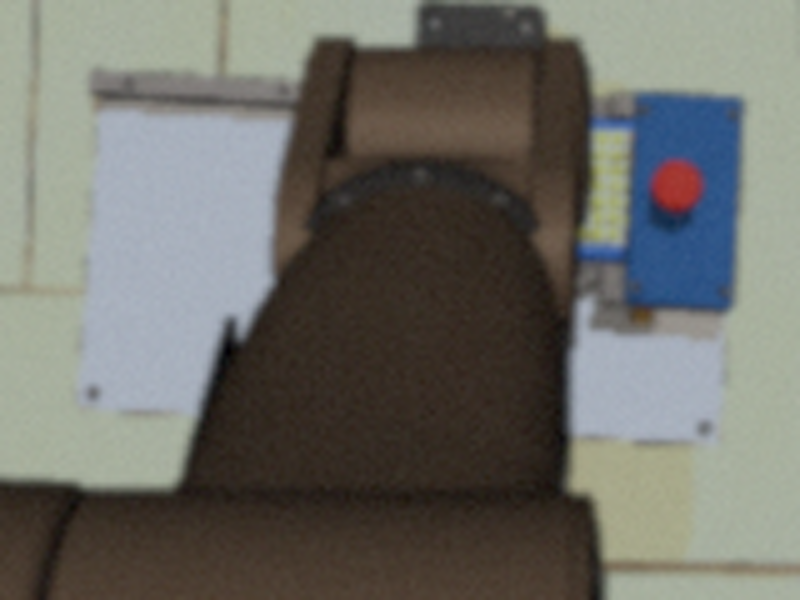

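arm_command(linear=[[-0.2,0,0],[-0.4,0,0],[-0.5,0,0],[-0.5,0,0]], twist=[0,0,0,0], hand=[5,5,5,5])

```text
time: 18.73
position: [0.572, 0.0619, 0.0349]
tcp_rot: [2.274, 2.168, 0.001]
contact_force: [1.4, 3.8, -0.6]
grip_width: 0.0501
```

```bash
python3 - <<'E'
from box import *
s=readout.read_state();print(toloader(s['position']),s['contact_force'])
E
```

```text
[2.77525979 0.66808058] [ 1.39915492  3.83586278 -0.56485613]
```

arm_command(linear=[[-0.1,0,0],[-0.2,0,0],[-0.2,0,0]], twist=[0,0,0], hand=[5,5,5])

```text
time: 19.1
position: [0.572, 0.0617, 0.035]
tcp_rot: [-2.273, -2.168, -0.003]
contact_force: [1.5, 20.2, -0.5]
grip_width: 0.0502
```

```bash
python3 - <<'E'
from box import *
s=readout.read_state();print(toloader(s['position']),s['contact_force'])
E
```

```text
[2.95398451 0.59333131] [ 1.52274662 20.18849238 -0.45378084]
```

arm_command(linear=[[1,0,0],[4,0,0],[4,0,-3],[4,0,-8],[1,0,-12],[1,0,-12],[1,0,-12],[1,0,-12]], twist=[0,0,0,0,0,0,0,0], hand=[5,5,5,5,0,0,0,0])

```text
time: 20.1
position: [0.5718, 0.07, 0.1536]
tcp_rot: [-2.272, -2.168, 0.003]
contact_force: [-0.3, -0.2, 0.1]
grip_width: 0.0153
```

```bash
python3 - <<'E'
from box import *
s=readout.read_state();print(toloader(s['position']),s['position'],s['contact_force'],s['grip_width'])
c=cam('wrist');save(c,'w12.png')
box(c)
W=cloud(c);L=toloader(W)
q=(W[...,2]>.015)&(W[...,2]<.045)&(abs(L[...,1])<35)&(L[...,0]>0)&(L[...,0]<30)
print(q.sum(),np.percentile(L[q][:,0],[2,10,50,90]) if q.any() else 0)
for a,b in [(-35,-15),(-10,10),(15,35)]:
    k=q&(L[...,1]>a)&(L[...,1]<b); print(a,b,k.sum(),np.median(L[k][:,0]) if k.any() else 0)
E
```

```text
[-5.325203    0.03773153] [0.57178854 0.07001751 0.15364201] [-0.30402234 -0.1604939   0.1480076 ] 0.01527871633437119
box L ((25.305728912353516, 0.46273040771484375), (24.65595245361328, 80.0112075805664), 0.0146415950730443) [ 258  267  119   38 1418] pctl x [13.3 36.9] y [-39.3  40. ]
1303 [13.28961111 13.47065514 13.80150186 14.16049457]
-35 -15 374 13.620650228664536
-10 10 369 13.811317290769825
15 35 373 13.990009366533894
```

View pics/w12.png

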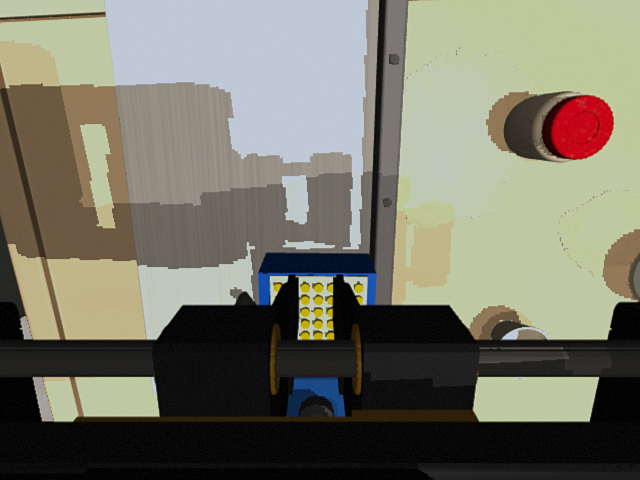

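```bash
python3 - <<'E'
from box import *
c=cam('wrist');W=cloud(c);L=toloader(W);Z=W[...,2]
q=(Z>.06)&(Z<.075)&(abs(L[...,1])<50)&(L[...,0]>60)&(L[...,0]<140)
print(q.sum(),np.percentile(L[q],[1,50,99],axis=0),np.median(Z[q]))
q=(Z>.105)&(Z<.116)&(abs(L[...,1])<20)&(L[...,0]>85)&(L[...,0]<130)
print(q.sum(),np.percentile(L[q],[1,50,99],axis=0) if q.any() else 0)
goal(.5663,-.0452,.15,87.3)
E
```

```text
1129 [[ 83.10492648 -15.39324805]
 [ 95.51025187  -0.7339406 ]
 [113.48082042  14.59166816]] 0.06888935158282741
0 0
lin cm [-11.54  -0.03   0.38] twist 0.001 curpsi 87.33 pos [0.5719 0.07   0.1538] t 20.2 F [ 1.1  -0.5   0.12] grip 0.0074
```

arm_command(linear=[[-5,0,0],[-11.4,0,0],[-11.4,0,0],[-11.4,0,0],[-11.4,0,0.5],[-11.4,0,1.0],[-11.4,0,1.6],[-11.4,0,1.6]], twist=[0,0,0,0,0,0,0,0], hand=[0,0,0,0,0,0,0,0])

```text
time: 21.2
position: [0.5667, -0.0438, 0.1383]
tcp_rot: [-2.272, -2.169, 0.001]
contact_force: [-0.1, 0.9, -0.3]
grip_width: 0.0006
```

```bash
python3 - <<'E'
from box import *
s=readout.read_state();print(toloader(s['position']),s['position'],s['contact_force'],s['grip_width'])
c=cam('side');cv2.imwrite('pics/s13.png',cv2.resize(c['color'][190:340,250:400,::-1],(600,600),interpolation=cv2.INTER_CUBIC))
c=cam('wrist');save(c,'w13.png');box(c)
E
```

```text
[108.64783436   0.34461003] [ 0.56672621 -0.04384346  0.13831274] [-0.06497898  0.93104125 -0.29633859] 0.0006374108588952153
box L ((48.55982208251953, 0.015491485595703125), (82.65583038330078, 69.29451751708984), 89.50618743896484) [ 246   91  141  121 3156] pctl x [14.2 82.1] y [-39.6  40.2]
```

View pics/s13.png

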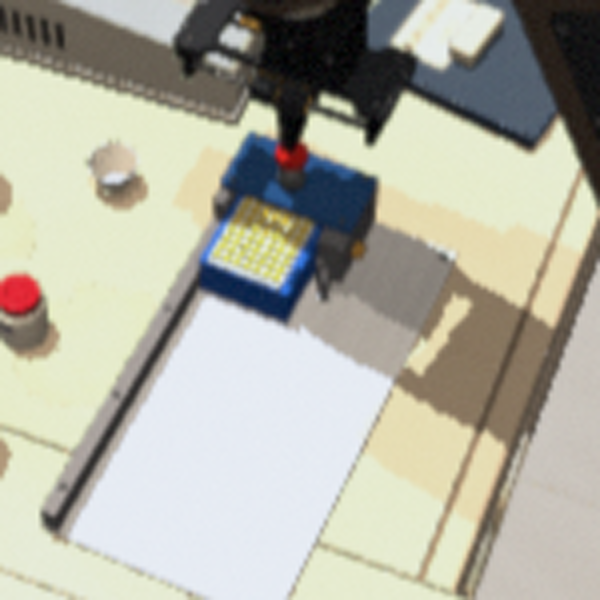

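View pics/w13.png

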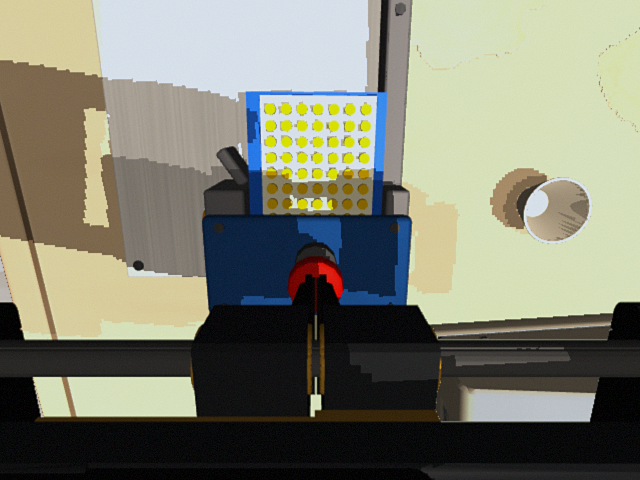

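arm_command(linear=[[0,0,0.5],[0,0,1.0],[0,0,1.5],[0,0,2.0],[0,0,2.5],[0,0,2.5]], twist=[0,0,0,0,0,0], hand=[0,0,0,0,0,0])

```text
time: 22.05
position: [0.567, -0.0443, 0.1138]
tcp_rot: [2.273, 2.169, -0.0]
contact_force: [-1.6, -0.8, 6.3]
grip_width: 0.0004
```

arm_command(linear=[[0,0,0.2],[0,0,0.3],[0,0,0.4],[0,0,0.4]], twist=[0,0,0,0], hand=[0,0,0,0])

```text
time: 22.55
position: [0.567, -0.0442, 0.1103]
tcp_rot: [2.273, 2.168, 0.0]
contact_force: [-1.7, 0.4, 8.2]
grip_width: 0.0005
```

arm_command(linear=[[0,0,0.1],[0,0,0.1],[0,0,0.1]], twist=[0,0,0], hand=[0,0,0])

```text
time: 22.92
position: [0.567, -0.0443, 0.1101]
tcp_rot: [2.272, 2.168, 0.001]
contact_force: [-5.4, 0.5, 17.4]
grip_width: 0.0005
```

Hard stop reached at full stroke (tips at z ≈ 0.093). Raise and check.

arm_command(linear=[[0,0,-0.5],[0,0,-1.5],[0,0,-3],[0,0,-7],[0,0,-12],[-10,-12,-14],[-20,-12,-14],[-30,-12,-14],[-30,-12,-14],[-30,-12,-14],[-30,-12,-14],[-30,-12,-14]], twist=[0,0,0,0,0,0,0,0,0,0,0,0], hand=[0,0,0,0,0,0,0,0,0,0,0,0])

```text
time: 24.42
position: [0.4326, -0.3388, 0.249]
tcp_rot: [-2.275, -2.166, -0.0]
contact_force: [-0.2, 0.0, -0.3]
grip_width: 0.0009
```

```bash
python3 - <<'E'
from box import *
s=readout.read_state();print(s['time'],s['position'],s['contact_force'])
c=cam('top');save(c,'t14.png');cv2.imwrite('pics/t14z.png',cv2.resize(c['color'][190:330,200:460,::-1],(780,420),interpolation=cv2.INTER_CUBIC))
box(c);W=cloud(c);L=toloader(W);Z=W[...,2]
U,V=np.meshgrid(range(640),range(480))
q=(Z>.09)&(abs(L[...,0]-110)<25)&(abs(L[...,1])<25);print('cap',q.sum(),np.median(W[q],0) if q.any() else 0)
q=(Z>.06)&(Z<.08)&(L[...,0]>70)&(L[...,0]<160)&(abs(L[...,1])<30);print('bridge x',np.percentile(L[q][:,0],[1,99]))
q=(Z>.031)&(Z<.05)&(abs(W[...,0]-.485)<.06)&(abs(W[...,1]+.288)<.06);rect(W[q],'block')
d=np.load('top0.npz');Z0=d['W'][...,2]
c2=cam('side');cv2.imwrite('pics/s14.png',cv2.resize(c2['color'][160:340,200:420,::-1],(733,600),interpolation=cv2.INTER_CUBIC))
E
```

```text
24.425 [ 0.43256762 -0.33877021  0.24899169] [-0.16308365  0.02585045 -0.25478982]
cap 82 [ 0.56620457 -0.04440749  0.11114891]
bridge x [ 84.5388611  145.54488339]
block 196 c [ 483.  -290.3] size [62.4 25.7] ang 78.9 z 0.039
```

View pics/t14z.png

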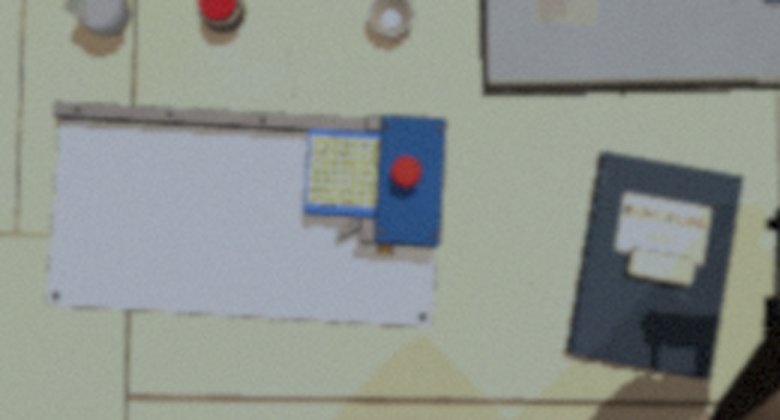

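View pics/s14.png

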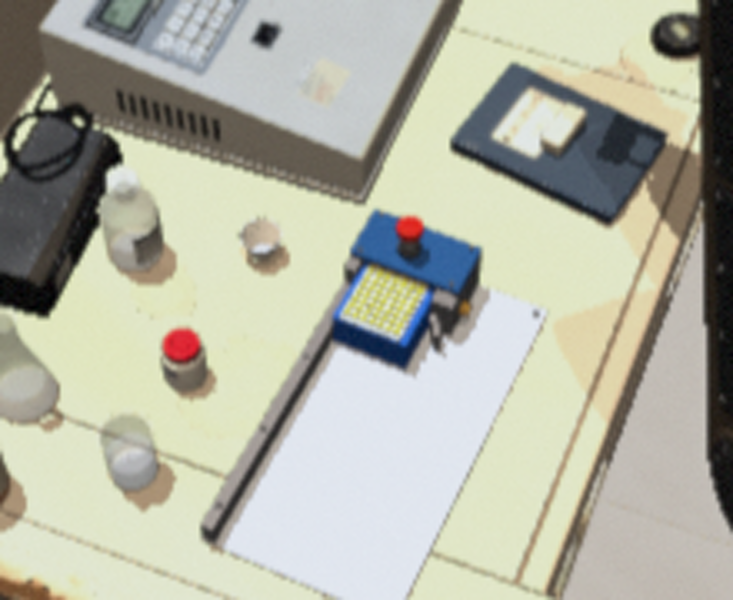

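```bash
python3 - <<'E'
from box import *
c=cam('top');W=cloud(c);L=toloader(W);Z=W[...,2]
q=(Z>.042)&(Z<.06)&(L[...,0]>-20)&(L[...,0]<80)&(abs(L[...,1])<40)
print(q.sum(),np.percentile(L[q],[0.5,2,98,99.5],axis=0).round(1),np.median(Z[q]))
s=readout.read_state();print(np.abs(s['qvel']).max())
E
```

```text
620 [[ 16.2 -39.4]
 [ 17.3 -38.5]
 [ 78.3  38.6]
 [ 79.7  39.7]] 0.05242755697322454
0.007392553359884448
```

```bash
python3 -c "
from rig import manip
print(manip.job_done())"
```

```text
the job is handed in; nothing more can be done
None
```

The job was handed in at about 24.5 s of the 72 s, with the block on the notebook, the box pushed home and the plunger pressed and sprung back. I have no verdict on it.

- **Block:** I picked it off the deck, laid it flat near the middle of the notebook and let go. Its top measured 39 mm high, against 40 mm expected.
- **Tip box:** I turned it square with a light grip and slid it along the deck into the bay mouth. I then pushed it from behind past the ball, where resistance was about 3.8 N, below the 5–8 N given. It stopped dead on the end stop at 20 N.
- **Plunger:** I pressed it to its hard stop (17 N), with the fingertips 18 mm below the cap's raised height. The cap was back at 111 mm afterwards.

**Last checks:**
- The top view put the box's rear edge at about loader x 16 mm, where home needs 15.5 to 16. The earlier wrist-camera view gave 13.8 mm, with the bridge edge also reading about 1 mm low, so I put that down to calibration.
- I did not measure the ball directly. I take it to have clicked from the force drop, the end stop and the full plunger stroke.
- The bystanders looked unmoved in the pictures, but I did not measure them. The arm was clear of everything.

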